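# Work the ratchet of the red cheese press

## Robot

A 6-joint arm with a two-finger parallel gripper is mounted at the origin on a cart in front of the work surface, level with it; the furniture and walls round the work are solid. World frame = base frame: x ahead of the robot, y to its left, z up, the work surface at z = 0. Lengths are in mm, angles in rad, forces in N, time in s.
With the tool pointing down it reaches from about 350 to 875 mm from the base axis. Payload 4.2 kg.
Tool frame: the origin (TCP) lies at the very end of the fingers, on their centre line; the grasp point (between the pads) lies 19 mm behind it; z points along the fingers, y is the line along which they close (so a half turn about z gives the same grasp; the last joint's range is limited). The gripper opens to 85 mm and grips with 20 to 120 N. Pads are 22 mm wide; open, the fingers measure 114 mm over their backs; the gripper's body (76 mm by 85 mm) begins 54 mm behind the grasp point. The pads swing forward as they close: fully open they stand 13 mm farther back than shut.
Start: joints at [-1.06, 0.385, 0.008, 0, -1.194, -0.259], TCP at [155.734, -605.265, 231.312] pointing down, gripper open.
Joint ranges: [-3.14, 3.14], [-1.21, 2.06], [-1.07, 1.41], [-3.16, 2.05], [-2.99, -0.16], [-3.1, 3.1]. Speed limits (rad/s): [2.79, 2.79, 3.14, 3.14, 3.14, 3.14].

## Interface

Orientations are given as a unit quaternion [x, y, z, w].
In Python, from plant import manip gives the robot as it stands.
- The arm moves only by the tool move_arm, never from a script. Its argument "rows" is a list of rows, each an object with "slide": the shift along the tool's x, y, z in m, a list of three; "spin": the turn about the tool's z in degrees; "jaw": the closure in counts, from 0 (fully open) to 255 (shut). A call has exactly 8 rows; each row shifts and turns the commanded pose from where the row before left it, along the tool's axes as they then stand; what a row does not reach is not made up. A row lasts 1/12 s, in which the tool goes at most 41.7 mm and 7.16 degrees, less where a joint would pass 70% of its speed; a pose out of reach is approached as far as the arm can. A call is refused whole if a number of a shift passes 0.0417 or a number of a turn 7.16, either way. A call with a gripper value outside its range is refused whole. The fingers move at their own pace and stop on an object; "force" is the grip in N (left out, the last holds). Time passes only in rows, so rows that do not move let the fingers close, or fill a call up. It gives the time, the measured TCP pose, the force, the opening and the grip force at its end, in the units of the state.
- manip.sense(): the state, without advancing time (a new reading comes with each control period).
- manip.capture(name): name is "side" or "top"; returns the picture (480x640x3 uint8, blue, green, red); there is no depth.
- manip.get_calibration(name): a dict with "fx", "fy", "cx", "cy" (pixels), "R" (3x3) and "t" (3): a world point X has camera coordinates R X + t. Camera axes: x right, y down, z forward; pixel columns grow to the right and rows downward; lengths in mm; the calibration is good to about 2 mm. A picture is of the moment at which its call begins. get_calibration takes no time and is no camera call.
- manip.finish_job(): hands the job in; it is judged then, once.
Trained networks look in the newest picture that a camera, given by its name, has taken for a name from the list of things; names that differ only in an ending like _2 or _b are one class to them, and where a whole thing is asked for, a point or a joint stands for the part that bears it (a point fixed in the world has none). Each returns a list of dicts, best first, with "conf" (0 to 1); they miss things now and then, are a little off and sometimes report something else, mostly with a low value. They report only what shows in the picture. A call takes as long as a camera call.
- manip.recognise(label, camera): "location" ([column, row] in pixels, amid what is visible of it).
- manip.cut_out(label, camera): "region" (480x640 bool, what is visible of it) and "location" ([column, row] in pixels, amid what is visible of it).
- manip.pinpoint(label, camera): "location" ([column, row] in pixels: a listed point, or the origin of a listed thing).
The state is a dict: "clock": time; "qpos": joint angles; "joint_vel": joint speeds; "joint_efforts": joint torques, N m; "tcp_pos": TCP position; "eef_rot": TCP orientation; "contact_force": force on the tool from outside, world axes, zero at the start; "ft_torque": the same for the moment, N m; "gripper_width": finger opening in mm; "grip_force": force on a finger pad.
Only numpy, scipy, OpenCV 4.12 (cv2) and the standard library are available. Lean on these libraries where they do the work, as an engineer would, in place of code of your own. Each camera call takes 0.05 s, during which the arm holds its last target. There are 200 camera calls.

## Task

The wooden lid in the red cheese press still stands proud of its white mould. Take the red press's upright grip and swing the ratchet lever to and fro, letting it slip back on each return, until the top of the wooden lid is level with the mould's rim or below it; then let go. Leave the blue press alone.

Things in the scene. Friction and masses are not known exactly. Their poses are not given: they have to be found in the camera images.
- red_press: Red cheese press, fixed: base 150 x 190 mm, white mould 104 mm across with its rim 92 mm up, red yoke, ratchet lever on top; a like blue press stands beside it, on either side. Origin on the worktop under the upright screw axis, z up; the lever swings level over the -x side, between stops 0.70 rad either side of -x. The screw reaches 260 mm up.
- red_grip (a point): Middle of the red upright grip at the lever's end: 24 mm across, 62 mm tall, foot 202 and middle 233 mm up, 140 mm from the screw axis. A sleeve that spins freely on its pin, so the hand need not turn. Swung clockwise from above (from the press's -y side to +y) it drives the lid down against 2 to 3 N; the other way it slips. The lever starts anywhere between the stops.
- red_lid (a point): Centre of the top of the brown wooden lid (90 mm across, 20 mm thick) in the red press's mould. Starts 14 mm above the rim; goes down 8 mm per radian of driving, less up to 0.35 rad lost per stroke until the ratchet bites: two full strokes, at most three, do. Stays where left; may sink to 45 mm below its start without harm.
- blue_grip (a point): Middle of the blue upright grip of the other, blue press, of the same size and build. Its lid is down already; its lever must stay where it is.

How it is judged (in metres and radians):
At the end, for the whole second after the job is handed in: The top of the red press's wooden lid is level with the mould's rim (at most 2.5 mm above it) or lower, and the blue press's grip is within 30 mm of where it began (z of red_lid in the frame of red_press below 0.0945 m and distance of blue_grip from where it was at the start of the episode below 0.03 m); the robot touches nothing.
It fails at once if the blue press's lever is moved (its grip more than 30 mm) (distance of blue_grip from where it was at the start of the episode above 0.03 m).
It also fails if it takes over 48 s, if anything falls off the work surface, if the arm or the gripper's body presses on something with over 40 N, if the wrist force passes 120 N, or if a joint passes its speed limit or range.

## Working session

There is one attempt and no reset: what is moved stays moved. The work goes in short steps, Python scripts to look and compute and a tool call to move; the robot and the scene stay as the last step left them, time stands still between calls to the robot, and variables do not carry over. Pictures are saved under pics/ and viewed, at most 10 in all, crops included, and the job is handed in when it is done.

Besides the shell and the picture viewer there is one more tool, called after "Call:" as name(argument=value, ...), one argument or row to a line, values as JSON. move_arm: Moves the arm, as the interface text tells. Its arguments: {"type":"object","properties":{"rows":{"type":"array","items":{"type":"object","properties":{"slide":{"type":"array","items":{"type":"number"}},"spin":{"type":"number"},"jaw":{"type":"number"}}}},"force":{"type":"number"}},"required":["rows"]}

```bash
mkdir -p pics
cat > h.py <<'E'
import numpy as np, cv2
from plant import manip
def tri(label):
    A=[];b=[];out={}
    for c in("side","top"):
        r=manip.pinpoint(label,c); out[c]=[(np.round(d["location"],1).tolist(),round(d["conf"],2)) for d in r[:3]]
    print(label,out); return out
def ray(c,p):
    k=manip.get_calibration(c);R=np.array(k["R"]);t=np.array(k["t"])
    d=R.T@np.array([(p[0]-k["cx"])/k["fx"],(p[1]-k["cy"])/k["fy"],1]);return -R.T@t,d/np.linalg.norm(d)
def meet(p,q):
    M=np.zeros((3,3));v=np.zeros(3);rs=[ray("side",p),ray("top",q)]
    for o,d in rs:
        P=np.eye(3)-np.outer(d,d);M+=P;v+=P@o
    X=np.linalg.solve(M,v);return X,[np.linalg.norm((np.eye(3)-np.outer(d,d))@(X-o)) for o,d in rs]
def atz(c,p,z):
    o,d=ray(c,p);return o+d*(z-o[2])/d[2]
E
python3 - <<'E'
from h import *
for c in("side","top"):cv2.imwrite(f"pics/{c}0.png",manip.capture(c))
for l in("red_press","red_grip","red_lid","blue_grip"):
    o=tri(l)
    if o["side"] and o["top"]: print(meet(o["side"][0][0],o["top"][0][0]))
s=manip.sense();print(s["tcp_pos"],s["eef_rot"],s["clock"])
E
```

```text
red_press {'side': [([237.7, 404.2], 0.65)], 'top': [([209.5, 225.5], 0.56)]}
(array([619.87600286, 242.79751227,   4.69531759]), [np.float64(0.2825553015705925), np.float64(0.2825553015706303)])
red_grip {'side': [([327.4, 273.8], 0.85)], 'top': [([212.7, 274.1], 0.92)]}
(array([492.64323952, 183.36453297, 237.23131788]), [np.float64(1.73053710101306), np.float64(1.730537101012902)])
red_lid {'side': [([233.3, 358.3], 0.72)], 'top': [([200.0, 217.3], 0.61)]}
(array([620.8510011 , 240.12605448, 105.6628682 ]), [np.float64(0.8705355750344828), np.float64(0.870535575034705)])
blue_grip {'side': [([366.7, 160.4], 0.72)], 'top': [([456.0, 287.5], 0.55)]}
(array([ 463.36559805, -256.8081006 ,  227.03833434]), [np.float64(3.5989997796429822), np.float64(3.5989997796429254)])
[ 155.74787453 -605.23984433  231.27936397] [-1.25569362e-01  9.92084842e-01  2.99505255e-05  3.50183218e-06] 0.5
```

View pics/side0.png

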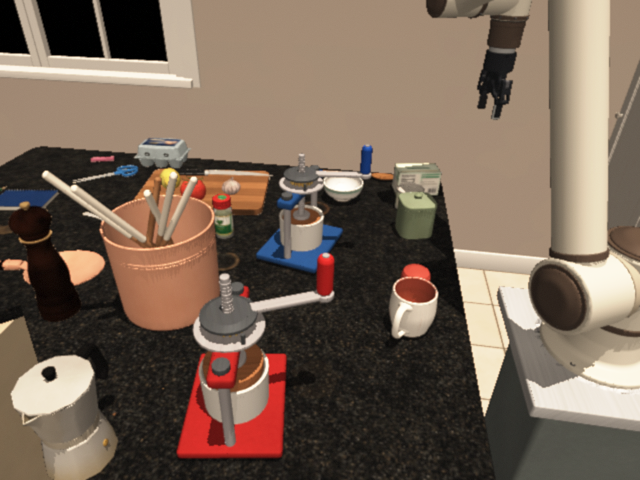

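View pics/top0.png

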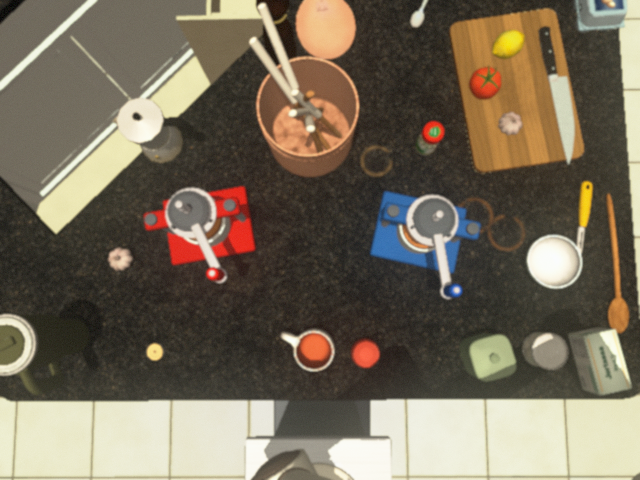

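The side view shows the red grip at about (327, 274) and its lid proud at (233, 358). The top view shows the red grip at (213, 274), the red press's screw near (190, 210) and the blue grip at (455, 290). The networks agree with both pictures. The screw axis is at about (620, 241) and the grip at (493, 183), which is 140 mm apart as stated. From the base edges the press's yaw is about 0.18 rad, so the tool's orientation already suits.

Call:
move_arm(
  rows=[
    {"slide":[-0.0163,0.0212,-0.0125],"spin":0,"jaw":0},
    {"slide":[-0.0163,0.0212,-0.0125],"spin":0,"jaw":0},
    {"slide":[-0.0163,0.0212,-0.0125],"spin":0,"jaw":0},
    {"slide":[-0.0163,0.0212,-0.0125],"spin":0,"jaw":0},
    {"slide":[-0.0163,0.0212,-0.0125],"spin":0,"jaw":0},
    {"slide":[-0.0163,0.0212,-0.0125],"spin":0,"jaw":0},
    {"slide":[-0.0163,0.0212,-0.0125],"spin":0,"jaw":0},
    {"slide":[-0.0163,0.0212,-0.0125],"spin":0,"jaw":0},
  ],
  force=40,
)

```text
clock: 1.17
tcp_pos: [240.0, -407.2, 332.1]
eef_rot: [-0.125, 0.992, -0.0, 0.0]
contact_force: [0.4, -0.4, 0.7]
gripper_width: 85.0
grip_force: 0.0
```

Call:
move_arm(
  rows=[
    {"slide":[-0.0163,0.0212,0],"spin":0,"jaw":0},
    {"slide":[-0.0163,0.0212,0],"spin":0,"jaw":0},
    {"slide":[-0.0163,0.0212,0],"spin":0,"jaw":0},
    {"slide":[-0.0163,0.0212,0],"spin":0,"jaw":0},
    {"slide":[-0.0163,0.0212,0],"spin":0,"jaw":0},
    {"slide":[-0.0163,0.0212,0],"spin":0,"jaw":0},
    {"slide":[-0.0163,0.0212,0],"spin":0,"jaw":0},
    {"slide":[-0.0163,0.0212,0],"spin":0,"jaw":0},
  ],
)

```text
clock: 1.83
tcp_pos: [323.9, -210.5, 331.6]
eef_rot: [-0.126, 0.992, -0.0, 0.001]
contact_force: [-0.2, 0.4, 0.4]
gripper_width: 85.4
grip_force: 0.0
```

Call:
move_arm(
  rows=[
    {"slide":[-0.0163,0.0212,0],"spin":0,"jaw":0},
    {"slide":[-0.0163,0.0212,0],"spin":0,"jaw":0},
    {"slide":[-0.0163,0.0212,0],"spin":0,"jaw":0},
    {"slide":[-0.0163,0.0212,0],"spin":0,"jaw":0},
    {"slide":[-0.0163,0.0212,0],"spin":0,"jaw":0},
    {"slide":[-0.0163,0.0212,0],"spin":0,"jaw":0},
    {"slide":[-0.0163,0.0212,0],"spin":0,"jaw":0},
    {"slide":[-0.0163,0.0212,0],"spin":0,"jaw":0},
  ],
)

```text
clock: 2.5
tcp_pos: [408.0, -13.7, 331.7]
eef_rot: [-0.126, 0.992, 0.0, 0.0]
contact_force: [0.8, 0.2, -0.6]
gripper_width: 85.3
grip_force: 0.0
```

Call:
move_arm(
  rows=[
    {"slide":[-0.0163,0.0212,0],"spin":0,"jaw":0},
    {"slide":[-0.0163,0.0212,0],"spin":0,"jaw":0},
    {"slide":[-0.0163,0.0212,0],"spin":0,"jaw":0},
    {"slide":[-0.0163,0.0212,0],"spin":0,"jaw":0},
    {"slide":[-0.0163,0.0212,0],"spin":0,"jaw":0},
    {"slide":[-0.0163,0.0212,0],"spin":0,"jaw":0},
    {"slide":[-0.0163,0.0212,0],"spin":0,"jaw":0},
    {"slide":[0,0,0],"spin":0,"jaw":0},
  ],
)

```text
clock: 3.17
tcp_pos: [482.8, 160.4, 330.4]
eef_rot: [-0.127, 0.992, 0.0, -0.0]
contact_force: [-0.5, -0.7, -0.8]
gripper_width: 85.4
grip_force: 0.0
```

Call:
move_arm(
  rows=[
    {"slide":[-0.0076,0.01,0],"spin":0,"jaw":0},
    {"slide":[-0.0076,0.01,0],"spin":0,"jaw":0},
    {"slide":[0,0,0.015],"spin":0,"jaw":0},
    {"slide":[0,0,0.015],"spin":0,"jaw":0},
    {"slide":[0,0,0],"spin":0,"jaw":0},
    {"slide":[0,0,0],"spin":0,"jaw":0},
    {"slide":[0,0,0],"spin":0,"jaw":0},
    {"slide":[0,0,0],"spin":0,"jaw":0},
  ],
)

```text
clock: 3.83
tcp_pos: [491.6, 180.4, 302.6]
eef_rot: [-0.125, 0.992, 0.0, 0.001]
contact_force: [-0.8, -0.2, -0.3]
gripper_width: 85.1
grip_force: 0.0
```

Run:
```python
from h import *
ims=[manip.capture(c)[y:y+240,x:x+320] for c,x,y in(("side",140,150),("top",80,130))]
cv2.imwrite("pics/a.png",cv2.resize(np.hstack(ims),(800,300)))
for l in("red_press","red_grip"):
    o=tri(l)
    if o["side"] and o["top"]: print(meet(o["side"][0][0],o["top"][0][0]))
    if l=="red_grip" and o["side"]: print("side@233",atz("side",o["side"][0][0],233))
for p in((172,263),(255,248),(244,187)): print(atz("top",p,10))
```

```text
red_press {'side': [([235.7, 405.2], 0.73)], 'top': [([210.8, 225.1], 0.88)]}
(array([622.81033085, 241.2367622 ,  -0.63724488]), [np.float64(0.9120583530165367), np.float64(0.9120583530162498)])
red_grip {'side': [([325.2, 274.5], 0.73)], 'top': [([216.6, 272.2], 0.74)]}
(array([496.37610284, 177.56594112, 231.24803295]), [np.float64(1.7878060533122244), np.float64(1.7878060533121811)])
side@233 [494.32662835 179.99264979 233.        ]
[534.75629124 325.27170543  10.        ]
[566.99942147 137.97786062  10.        ]
[707.36336633 163.85920245  10.        ]
```

View pics/a.png

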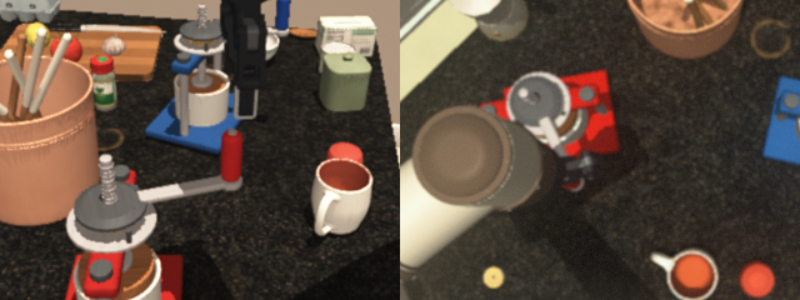

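The crops show the open fingers above the red grip, at about (230, 155) in the side crop. The base edges give a yaw of 0.175 rad. I'll go down and close.

Call:
move_arm(
  rows=[
    {"slide":[-0.002,0,0.015],"spin":0,"jaw":0},
    {"slide":[0,0,0.015],"spin":0,"jaw":0},
    {"slide":[0,0,0.015],"spin":0,"jaw":0},
    {"slide":[0,0,0.015],"spin":0,"jaw":0},
    {"slide":[0,0,0.013],"spin":0,"jaw":0},
    {"slide":[0,0,0.012],"spin":0,"jaw":0},
    {"slide":[0,0,0],"spin":0,"jaw":0},
    {"slide":[0,0,0],"spin":0,"jaw":0},
  ],
)

```text
clock: 4.8
tcp_pos: [493.0, 180.6, 216.1]
eef_rot: [-0.126, 0.992, -0.0, -0.0]
contact_force: [0.6, -0.0, 0.0]
gripper_width: 85.3
grip_force: 0.0
```

Call:
move_arm(
  rows=[
    {"slide":[0,0,0],"spin":0,"jaw":255},
    {"slide":[0,0,0],"spin":0,"jaw":255},
    {"slide":[0,0,0],"spin":0,"jaw":255},
    {"slide":[0,0,0],"spin":0,"jaw":255},
    {"slide":[0,0,0],"spin":0,"jaw":255},
    {"slide":[0,0,0],"spin":0,"jaw":255},
    {"slide":[0,0,0],"spin":0,"jaw":255},
    {"slide":[0,0,0],"spin":0,"jaw":255},
  ],
  force=40,
)

```text
clock: 5.47
tcp_pos: [493.2, 180.8, 216.8]
eef_rot: [-0.126, 0.992, 0.0, 0.0]
contact_force: [-0.1, -1.9, 2.5]
gripper_width: 23.1
grip_force: 39.2
```

Run:
```python
from h import *
C=np.array([621.3,241.]);r=140.8
def pos(p): return C-r*np.array([np.cos(p),np.sin(p)])
B=np.array([[-.968,-.249],[-.249,.968]])
def seg(n,a,b,k):
    P=np.array([pos(p) for p in np.linspace(a,b,k+1)]);d=np.diff(P,axis=0)@B.T/1000
    e=np.round(d,4);print(n,P[-1].round(1),e.tolist())
print(pos(.437))
seg("ret0",.437,.82,8);seg("drive",.82,-.47,16);seg("ret",-.47,.82,16)
```

```text
[493.73162251 181.41015972]
ret0 [525.2 138.1] [[-0.0014, -0.0066], [-0.0017, -0.0065], [-0.002, -0.0064], [-0.0023, -0.0063], [-0.0026, -0.0062], [-0.0029, -0.0061], [-0.0032, -0.0059], [-0.0035, -0.0058]]
drive [495.8 304.8] [[0.0057, 0.0098], [0.0049, 0.0102], [0.0041, 0.0106], [0.0032, 0.0109], [0.0023, 0.0111], [0.0014, 0.0113], [0.0005, 0.0113], [-0.0004, 0.0113], [-0.0013, 0.0113], [-0.0022, 0.0111], [-0.0031, 0.0109], [-0.004, 0.0106], [-0.0048, 0.0103], [-0.0056, 0.0098], [-0.0064, 0.0094], [-0.0071, 0.0088]]
ret [525.2 138.1] [[0.0071, -0.0088], [0.0064, -0.0094], [0.0056, -0.0098], [0.0048, -0.0103], [0.004, -0.0106], [0.0031, -0.0109], [0.0022, -0.0111], [0.0013, -0.0113], [0.0004, -0.0113], [-0.0005, -0.0113], [-0.0014, -0.0113], [-0.0023, -0.0111], [-0.0032, -0.0109], [-0.0041, -0.0106], [-0.0049, -0.0102], [-0.0057, -0.0098]]
```

Call:
move_arm(
  rows=[
    {"slide":[-0.0014,-0.0066,0],"spin":0,"jaw":255},
    {"slide":[-0.0017,-0.0065,0],"spin":0,"jaw":255},
    {"slide":[-0.002,-0.0064,0],"spin":0,"jaw":255},
    {"slide":[-0.0023,-0.0063,0],"spin":0,"jaw":255},
    {"slide":[-0.0026,-0.0062,0],"spin":0,"jaw":255},
    {"slide":[-0.0029,-0.0061,0],"spin":0,"jaw":255},
    {"slide":[-0.0032,-0.0059,0],"spin":0,"jaw":255},
    {"slide":[-0.0035,-0.0058,0],"spin":0,"jaw":255},
  ],
)

```text
clock: 6.13
tcp_pos: [525.8, 137.4, 216.8]
eef_rot: [-0.126, 0.992, 0.001, 0.001]
contact_force: [1.3, 2.8, 4.2]
gripper_width: 23.0
grip_force: 39.4
```

Small forces and still gripped. Next is the drive stroke.

Call:
move_arm(
  rows=[
    {"slide":[0.0057,0.0098,0],"spin":0,"jaw":255},
    {"slide":[0.0049,0.0102,0],"spin":0,"jaw":255},
    {"slide":[0.0041,0.0106,0],"spin":0,"jaw":255},
    {"slide":[0.0032,0.0109,0],"spin":0,"jaw":255},
    {"slide":[0.0023,0.0111,0],"spin":0,"jaw":255},
    {"slide":[0.0014,0.0113,0],"spin":0,"jaw":255},
    {"slide":[0.0005,0.0113,0],"spin":0,"jaw":255},
    {"slide":[-0.0004,0.0113,0],"spin":0,"jaw":255},
  ],
)

```text
clock: 6.8
tcp_pos: [481.4, 216.2, 216.7]
eef_rot: [-0.126, 0.992, -0.001, -0.0]
contact_force: [3.0, -3.4, 5.4]
gripper_width: 23.3
grip_force: 39.6
```

Call:
move_arm(
  rows=[
    {"slide":[-0.0013,0.0113,0],"spin":0,"jaw":255},
    {"slide":[-0.0022,0.0111,0],"spin":0,"jaw":255},
    {"slide":[-0.0031,0.0109,0],"spin":0,"jaw":255},
    {"slide":[-0.004,0.0106,0],"spin":0,"jaw":255},
    {"slide":[-0.0048,0.0103,0],"spin":0,"jaw":255},
    {"slide":[-0.0056,0.0098,0],"spin":0,"jaw":255},
    {"slide":[-0.0064,0.0094,0],"spin":0,"jaw":255},
    {"slide":[-0.0071,0.0088,0],"spin":0,"jaw":255},
  ],
)

```text
clock: 7.47
tcp_pos: [493.6, 304.1, 216.7]
eef_rot: [-0.126, 0.992, -0.001, -0.001]
contact_force: [-0.8, -2.1, 7.6]
gripper_width: 22.9
grip_force: 39.8
```

Call:
move_arm(
  rows=[
    {"slide":[0.0071,-0.0088,0],"spin":0,"jaw":255},
    {"slide":[0.0064,-0.0094,0],"spin":0,"jaw":255},
    {"slide":[0.0056,-0.0098,0],"spin":0,"jaw":255},
    {"slide":[0.0048,-0.0103,0],"spin":0,"jaw":255},
    {"slide":[0.004,-0.0106,0],"spin":0,"jaw":255},
    {"slide":[0.0031,-0.0109,0],"spin":0,"jaw":255},
    {"slide":[0.0022,-0.0111,0],"spin":0,"jaw":255},
    {"slide":[0.0013,-0.0113,0],"spin":0,"jaw":255},
  ],
)

```text
clock: 8.13
tcp_pos: [481.4, 216.1, 216.7]
eef_rot: [-0.126, 0.992, 0.0, 0.0]
contact_force: [1.5, 0.3, 5.8]
gripper_width: 23.1
grip_force: 39.6
```

Call:
move_arm(
  rows=[
    {"slide":[0.0004,-0.0113,0],"spin":0,"jaw":255},
    {"slide":[-0.0005,-0.0113,0],"spin":0,"jaw":255},
    {"slide":[-0.0014,-0.0113,0],"spin":0,"jaw":255},
    {"slide":[-0.0023,-0.0111,0],"spin":0,"jaw":255},
    {"slide":[-0.0032,-0.0109,0],"spin":0,"jaw":255},
    {"slide":[-0.0041,-0.0106,0],"spin":0,"jaw":255},
    {"slide":[-0.0049,-0.0102,0],"spin":0,"jaw":255},
    {"slide":[-0.0057,-0.0098,0],"spin":0,"jaw":255},
  ],
)

```text
clock: 8.8
tcp_pos: [524.8, 138.3, 216.7]
eef_rot: [-0.126, 0.992, 0.001, 0.001]
contact_force: [2.0, 2.1, 5.1]
gripper_width: 23.0
grip_force: 39.5
```

Call:
move_arm(
  rows=[
    {"slide":[0.0057,0.0098,0],"spin":0,"jaw":255},
    {"slide":[0.0049,0.0102,0],"spin":0,"jaw":255},
    {"slide":[0.0041,0.0106,0],"spin":0,"jaw":255},
    {"slide":[0.0032,0.0109,0],"spin":0,"jaw":255},
    {"slide":[0.0023,0.0111,0],"spin":0,"jaw":255},
    {"slide":[0.0014,0.0113,0],"spin":0,"jaw":255},
    {"slide":[0.0005,0.0113,0],"spin":0,"jaw":255},
    {"slide":[-0.0004,0.0113,0],"spin":0,"jaw":255},
  ],
)

```text
clock: 9.47
tcp_pos: [481.4, 216.3, 216.7]
eef_rot: [-0.126, 0.992, -0.001, -0.0]
contact_force: [2.6, -2.5, 5.6]
gripper_width: 23.0
grip_force: 39.6
```

Call:
move_arm(
  rows=[
    {"slide":[-0.0013,0.0113,0],"spin":0,"jaw":255},
    {"slide":[-0.0022,0.0111,0],"spin":0,"jaw":255},
    {"slide":[-0.0031,0.0109,0],"spin":0,"jaw":255},
    {"slide":[-0.004,0.0106,0],"spin":0,"jaw":255},
    {"slide":[-0.0048,0.0103,0],"spin":0,"jaw":255},
    {"slide":[-0.0056,0.0098,0],"spin":0,"jaw":255},
    {"slide":[-0.0064,0.0094,0],"spin":0,"jaw":255},
    {"slide":[-0.0071,0.0088,0],"spin":0,"jaw":255},
  ],
)

```text
clock: 10.13
tcp_pos: [493.7, 304.2, 216.7]
eef_rot: [-0.126, 0.992, -0.001, -0.001]
contact_force: [-0.4, -2.4, 7.5]
gripper_width: 22.6
grip_force: 39.8
```

A third stroke costs little and gives margin.

Call:
move_arm(
  rows=[
    {"slide":[0.0071,-0.0088,0],"spin":0,"jaw":255},
    {"slide":[0.0064,-0.0094,0],"spin":0,"jaw":255},
    {"slide":[0.0056,-0.0098,0],"spin":0,"jaw":255},
    {"slide":[0.0048,-0.0103,0],"spin":0,"jaw":255},
    {"slide":[0.004,-0.0106,0],"spin":0,"jaw":255},
    {"slide":[0.0031,-0.0109,0],"spin":0,"jaw":255},
    {"slide":[0.0022,-0.0111,0],"spin":0,"jaw":255},
    {"slide":[0.0013,-0.0113,0],"spin":0,"jaw":255},
  ],
)

```text
clock: 10.8
tcp_pos: [481.4, 216.1, 216.7]
eef_rot: [-0.126, 0.992, 0.0, 0.0]
contact_force: [2.1, 0.8, 4.9]
gripper_width: 22.9
grip_force: 39.6
```

Call:
move_arm(
  rows=[
    {"slide":[0.0004,-0.0113,0],"spin":0,"jaw":255},
    {"slide":[-0.0005,-0.0113,0],"spin":0,"jaw":255},
    {"slide":[-0.0014,-0.0113,0],"spin":0,"jaw":255},
    {"slide":[-0.0023,-0.0111,0],"spin":0,"jaw":255},
    {"slide":[-0.0032,-0.0109,0],"spin":0,"jaw":255},
    {"slide":[-0.0041,-0.0106,0],"spin":0,"jaw":255},
    {"slide":[-0.0049,-0.0102,0],"spin":0,"jaw":255},
    {"slide":[-0.0057,-0.0098,0],"spin":0,"jaw":255},
  ],
)

```text
clock: 11.47
tcp_pos: [524.8, 138.3, 216.8]
eef_rot: [-0.126, 0.992, 0.001, 0.001]
contact_force: [0.6, 2.6, 4.3]
gripper_width: 23.1
grip_force: 39.6
```

Call:
move_arm(
  rows=[
    {"slide":[0.0057,0.0098,0],"spin":0,"jaw":255},
    {"slide":[0.0049,0.0102,0],"spin":0,"jaw":255},
    {"slide":[0.0041,0.0106,0],"spin":0,"jaw":255},
    {"slide":[0.0032,0.0109,0],"spin":0,"jaw":255},
    {"slide":[0.0023,0.0111,0],"spin":0,"jaw":255},
    {"slide":[0.0014,0.0113,0],"spin":0,"jaw":255},
    {"slide":[0.0005,0.0113,0],"spin":0,"jaw":255},
    {"slide":[-0.0004,0.0113,0],"spin":0,"jaw":255},
  ],
)

```text
clock: 12.13
tcp_pos: [481.4, 216.3, 216.7]
eef_rot: [-0.126, 0.992, -0.001, -0.0]
contact_force: [2.7, -1.0, 5.6]
gripper_width: 23.0
grip_force: 39.6
```

Call:
move_arm(
  rows=[
    {"slide":[-0.0013,0.0113,0],"spin":0,"jaw":255},
    {"slide":[-0.0022,0.0111,0],"spin":0,"jaw":255},
    {"slide":[-0.0031,0.0109,0],"spin":0,"jaw":255},
    {"slide":[-0.004,0.0106,0],"spin":0,"jaw":255},
    {"slide":[-0.0048,0.0103,0],"spin":0,"jaw":255},
    {"slide":[-0.0056,0.0098,0],"spin":0,"jaw":255},
    {"slide":[0,0,0],"spin":0,"jaw":255},
    {"slide":[0,0,0],"spin":0,"jaw":255},
  ],
)

```text
clock: 12.8
tcp_pos: [485.5, 283.7, 216.7]
eef_rot: [-0.126, 0.992, -0.001, -0.001]
contact_force: [-1.1, -0.9, 7.7]
gripper_width: 22.9
grip_force: 39.9
```

Run:
```python
from h import *
im=manip.capture("side");cv2.imwrite("pics/b.png",cv2.resize(im[250:450,150:400],(750,600)))
manip.capture("top");tri("red_lid");print(manip.sense()["clock"])
```

```text
red_lid {'side': [([235.3, 370.8], 0.59)], 'top': [([203.3, 221.6], 0.58)]}
13.0
```

View pics/b.png

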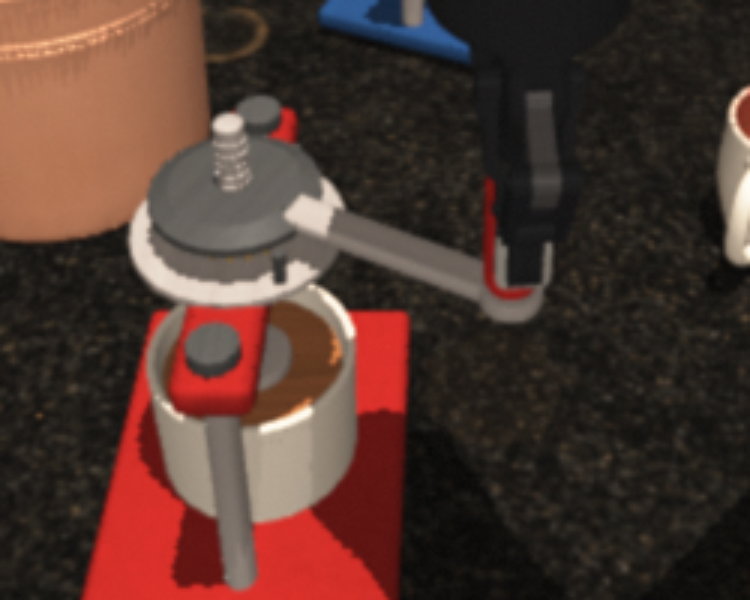

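The lid, brown at crop (305, 350), now sits clearly inside the mould, below its rim. I'll let go, rise and hand in.

Call:
move_arm(
  rows=[
    {"slide":[0,0,0],"spin":0,"jaw":0},
    {"slide":[0,0,0],"spin":0,"jaw":0},
    {"slide":[0,0,0],"spin":0,"jaw":0},
    {"slide":[0,0,0],"spin":0,"jaw":0},
    {"slide":[0,0,0],"spin":0,"jaw":0},
    {"slide":[0,0,0],"spin":0,"jaw":0},
    {"slide":[0,0,0],"spin":0,"jaw":0},
    {"slide":[0,0,0],"spin":0,"jaw":0},
  ],
)

```text
clock: 13.67
tcp_pos: [486.2, 282.9, 216.2]
eef_rot: [-0.125, 0.992, -0.0, -0.0]
contact_force: [0.3, -0.6, 0.4]
gripper_width: 85.2
grip_force: 0.0
```

Call:
move_arm(
  rows=[
    {"slide":[0,0,-0.015],"spin":0,"jaw":0},
    {"slide":[0,0,-0.015],"spin":0,"jaw":0},
    {"slide":[0,0,-0.015],"spin":0,"jaw":0},
    {"slide":[0,0,-0.015],"spin":0,"jaw":0},
    {"slide":[0,0,-0.015],"spin":0,"jaw":0},
    {"slide":[0,0,-0.015],"spin":0,"jaw":0},
    {"slide":[0,0,-0.015],"spin":0,"jaw":0},
    {"slide":[0,0,0],"spin":0,"jaw":0},
  ],
)

```text
clock: 14.33
tcp_pos: [487.5, 283.6, 324.8]
eef_rot: [-0.126, 0.992, 0.002, 0.003]
contact_force: [-0.4, 0.4, 1.0]
gripper_width: 85.3
grip_force: 0.0
```

```bash
python3 -c "
from plant import manip
print(manip.finish_job())"
```

```text
the job is handed in; nothing more can be done
None
```

The job is handed in after three drive strokes: the last picture shows the red press's lid below the mould's rim, the grip is released with the arm clear above it, and the arm never went near the blue press; no verdict came back.

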